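Let the ball stopper out of the lever dispenser

ROBOT

A 6-joint arm with a two-finger parallel gripper is mounted at the origin on the work surface. World frame = base frame: x ahead of the robot, y to its left, z up, the work surface at z = 0. Lengths are in m, angles in rad, forces in N, time in s.
With the tool pointing down it reaches from about 0.375 to 0.975 m from the base axis. Payload 3.8 kg.
Tool frame: the origin (TCP) lies midway between the tips of the shut fingers; the grasp point (between the pads) lies 19 mm behind it; x points along the fingers, y is the direction in which the jaws open and shut, and the axes are right-handed (so a half turn about x gives the same grasp; the last joint's range is limited). The gripper opens to 85 mm and grips with 20 to 120 N. Pads are 22 mm wide; open, the fingers measure 114 mm over their backs; the gripper's body (76 mm by 85 mm) begins 54 mm behind the grasp point. The pads swing forward as they close: fully open they stand 13 mm farther back than shut.
Start: joints at [-1.157, 0.264, 1.604, -0, 1.274, -0.037], TCP at [0.294, -0.608, 0.231] pointing down, gripper open.
Joint ranges: [-2.63, 2.63], [-0.94, 2.18], [0.31, 2.57], [-1.31, 4.45], [0, 2.66], [-2.55, 2.55]. Speed limits (rad/s): [2.57, 2.57, 3.14, 3.14, 3.14, 3.14].

INTERFACE

Orientations are given as a unit quaternion [w, x, y, z].
In Python, from cell import robot gives the robot as it stands. Calls block until the motion is done:
- robot.reach(position, orientation): joint-space move of the TCP to a pose.
- robot.servo_line(position, attitude=None, speed=0.15): straight line of the TCP; attitude=None keeps the orientation; speed is the mean speed in m/s.
- robot.set_joints(angles): joint-space move.
- robot.move_gripper(opening, f_grip=None): finger opening in m; f_grip is the grip in N (None keeps the last); returns when the fingers have stopped.
- robot.hold(seconds).
- robot.inverse_kinematics(position, orientation): joint angles nearest the present ones, or None.
- robot.camera(name): name is "scene" or "top" or "wrist"; returns a dict with "img" (400x640x3 uint8, red, green, blue), "range_z" (400x640 float32, m along the optical axis (not along the pixel's ray), 0 where there is no reading), "mtx" (3x3 intrinsics, pixels), "extrinsics" (4x4, takes a point from camera to world coordinates). Camera axes: x right, y down, z forward; pixel columns grow to the right and rows downward; lengths in m; the calibration is good to about 2 mm. The wrist camera is an equidistant fisheye: a pixel r from the principal point sees the ray r / f radians off the axis. A picture is of the moment at which its call begins.
A pose or a line that the arm cannot do raises robot.IKError and nothing moves.
- robot.sign_off(): hands the job in, once; it reports no verdict.
Trained networks look in the newest picture that a camera, given by its name, has taken for a name from the list of things; names that differ only in an ending like _2 or _b are one class to them, and where a whole thing is asked for, a point or a joint stands for the part that bears it (a point fixed in the world has none). Each returns a list of dicts, best first, with "score" (0 to 1); they miss things now and then, are a little off and sometimes report something else, mostly with a low value. They report only what shows in the picture. A call takes as long as a camera call. They do not tell look-alikes from the thing itself.
- robot.silhouettes(camera, query): "region" (400x640 bool, what is visible of it) and "rect" ([centre column, centre row, width, height] in pixels, round what is visible of it).
- robot.spot_point(camera, query): "uv" ([column, row] in pixels: a listed point, or the origin of a listed thing).
Readings, each from a call of its own:
- robot.current_time_s(): time.
- robot.current_joint_positions(): joint angles.
- robot.current_joint_vel(): joint speeds.
- robot.current_tau(): joint torques, N m.
- robot.current_position(): TCP position.
- robot.current_eef_rot(): TCP orientation.
- robot.current_ft_force(): force on the tool from outside, world axes, zero at the start.
- robot.current_ft_torque(): the same for the moment, N m.
- robot.current_width(): finger opening in m.
Only numpy, scipy, OpenCV 4.12 (cv2) and the standard library are available. Lean on these libraries where they do the work, as an engineer would, in place of code of your own. Each camera call takes 0.05 s, during which the arm holds its last target.

TASK

With a fingertip, press the paddle of the lever on the side where the round ball stopper waits all the way down, so that its lid lifts, and hold it there until the ball has rolled out into the front tray. Then ease the lever slowly all the way up so that the lid comes down without slamming, and move clear. Work the lid by its lever only: do not touch the ball or the lids, keep the barrel-shaped cork behind its own lid, and leave the mug, measuring cup and jar where they are.

Things in the scene. Friction and masses are not known exactly. Their poses are not given: they have to be found in the camera images.
- dispenser: Fixed acrylic dispenser, x from -157 to +100 mm, 104 mm wide over its walls (228 over the paddles), 107 mm high, clear walls, open top. Origin on the shelf. Its -x end, with the tray, faces the robot; +y is its left seen from the robot. Two chutes side by side (centres y +25 and -25 mm, 46 mm wide) slope down 12 degrees to -x, each closed in front by a lid.
- tray (a point): Middle of the floor of the white tray in front of the lids (dispenser x -107, y 0), 9 mm above the shelf. The tray spans dispenser x -153 to -59 and y -48 to +48 mm inside, walls 36 mm high; its floor falls slightly to the front (-x).
- ball: Cork ball stopper, 32 mm across, 15 g, loose; origin at its centre. Waits in one of the two chutes (left or right varies) against the shut lid, at dispenser x -39, y +25 or -25 mm, height 50 mm. Its axes mean nothing. In the tray its centre is about 25 mm above the shelf.
- plug: Barrel-shaped cork: a plain cylinder 32 mm across, 34 mm long, lying across the other chute against that lid; same place and height as the ball would have there. Origin at its centre, its axis along its y.
- paddle_left (a point): Centre of the top face of the left paddle: a white plate 44 mm (dispenser x) by 50 mm (y), 6 mm thick, on the end of the steel lever along that side of the dispenser. At rest 85 mm above the shelf, in the dispenser frame at x -110, y +90 mm. Moves with the lever: about 40 mm down (to about 45 mm above the shelf) and 3 mm in +x at full press. Nothing solid lies under it.
- paddle_right (a point): Centre of the top face of the right paddle: a white plate 44 mm (dispenser x) by 50 mm (y), 6 mm thick, on the end of the steel lever along that side of the dispenser. At rest 85 mm above the shelf, in the dispenser frame at x -110, y -90 mm. Moves with the lever: about 40 mm down (to about 45 mm above the shelf) and 3 mm in +x at full press. Nothing solid lies under it.
- lever_left (a joint): Left lever angle, rad: 0 = up, lid shut (rest); 0.27 = fully down on its stop, lid wide open. Pivot 150 mm behind the paddle's centre (dispenser x +40, height 75 mm). Its spring asks about 2.5 N at the paddle at the start, 5 N at the bottom; let go, it snaps up and the lid slams. It follows a finger that rises slowly (2 s or more for the whole stroke).
- lever_right (a joint): Right lever angle, rad: 0 = up, lid shut (rest); 0.27 = fully down on its stop, lid wide open. Pivot 150 mm behind the paddle's centre (dispenser x +40, height 75 mm). Its spring asks about 2.5 N at the paddle at the start, 5 N at the bottom; let go, it snaps up and the lid slams. It follows a finger that rises slowly (2 s or more for the whole stroke).
- lid_left: Left lid: a steel plate 43 mm wide, 64 mm high, 4 mm thick, closing the front of that chute. Origin on its hinge, at its top edge, 98 mm above the shelf, dispenser x -57, y +25 mm; hangs vertically when shut. The lever on the same side lifts it, swinging its foot out towards -x and up by 4 times the lever's angle.
- lid_right: Right lid: a steel plate 43 mm wide, 64 mm high, 4 mm thick, closing the front of that chute. Origin on its hinge, at its top edge, 98 mm above the shelf, dispenser x -57, y -25 mm; hangs vertically when shut. The lever on the same side lifts it, swinging its foot out towards -x and up by 4 times the lever's angle.
- mug: White porcelain mug, 80 mm across, 92 mm high, handle at its +y; origin under its centre. Bystander.
- measuring_cup: Red plastic measuring cup, 72 mm across, 55 mm high, a flat handle reaching 108 mm to its +x; origin under the centre of the cup. Bystander.
- jar: Closed glass jar, 76 mm across, 120 mm high; origin under its centre. Bystander, to the right of the dispenser.
Mind the look-alikes: they are no part of the job. Leave any pink, purple or red look-alike of the ball alone.

How it is judged:
On the way, in this order (a step that is already met when the one before it is completed fails the run):
1. a lever is pressed down and held (lid well open) while the ball lies in the tray (x of ball in the frame of dispenser between -0.155 and -0.066 m and y of ball in the frame of dispenser between -0.05 and 0.05 m and z of ball in the frame of dispenser below 0.04 m and value of joint any of lever_left, lever_right above 0.22 rad), for 0.2 s.
2. both levers are up again, lids shut (value of joint each of lever_left, lever_right below 0.02 rad), for 0.2 s.
At the end, for the whole second after the job is handed in: The ball lies in the front tray, at rest (under 0.05 m/s); both levers are up within 0.02 rad, so both lids are shut; the barrel-shaped cork is still behind its lid (all of step 2 and x of ball in the frame of dispenser between -0.155 and -0.066 m and y of ball in the frame of dispenser between -0.05 and 0.05 m and z of ball in the frame of dispenser below 0.04 m and linear speed of ball below 0.05 m/s and x of plug in the frame of dispenser above -0.05 m); the robot touches nothing.
It fails at once if a lid slams: a lever springs up faster than 0.5 rad/s (75 mm/s at the paddle) within the last 0.10 rad of its return ((value of joint lever_left below 0.1 rad and velocity of joint lever_left below -0.5 rad/s) or (value of joint lever_right below 0.1 rad and velocity of joint lever_right below -0.5 rad/s)).
It fails at once if the barrel-shaped cork leaves its chute, or a cork is touched by the robot or lifted (x of plug in the frame of dispenser below -0.05 m or contact force between any of the arm, the fingers and ball above 0.2 N or contact force between any of the arm, the fingers and plug above 0.2 N or height (world z) of any of ball, plug above 0.1 m).
It fails at once if a lid is touched by the robot (contact force between any of the arm, the fingers and lid_left above 0.5 N or contact force between any of the arm, the fingers and lid_right above 0.5 N).
It fails at once if a bystander is shifted by more than 20 mm (distance of any of mug, measuring_cup, jar from where it was at the start of the episode above 0.02 m).
It also fails if it takes over 38 s, if anything falls off the work surface, if the arm or the gripper's body presses on something with over 40 N, if the wrist force passes 120 N, or if a joint passes its speed limit or range.

## Working session

There is one attempt and no reset: what is moved stays moved. The work goes in short steps, each a Python script; the robot and the scene stay as the last script left them, time stands still between calls to the robot, and variables do not carry over. Pictures are saved under pics/ and viewed, and the job is handed in when it is done.

```bash
mkdir -p pics; ls; python3 - <<'E'
from cell import robot
import cv2, numpy as np
print(robot.current_time_s())
for n in ["scene","top"]:
    c=robot.camera(n); cv2.imwrite(f"pics/{n}0.png",c["img"][:,:,::-1])
    print(n,c["mtx"].tolist(),np.round(c["extrinsics"],4).tolist())
    for q in ["ball","plug","dispenser","paddle_left","paddle_right","tray","lid_left","lid_right","mug","measuring_cup","jar"]:
        for d in robot.spot_point(n,q)[:3]:
            u,v=d["uv"]; iu,iv=int(np.clip(u,0,639)),int(np.clip(v,0,399)); z=c["range_z"][iv,iu]
            p=c["extrinsics"]@np.append(z*np.linalg.inv(c["mtx"])@[u,v,1],1)
            print(q,round(d["score"],2),np.round([u,v]),np.round(p[:3],3))
print(robot.current_time_s())
E
```

```text
pics
0.0
scene [[385.8401012663395, 0.0, 318.1055370901949], [0.0, 385.8401012663395, 199.40907149648024], [0.0, 0.0, 1.0]] [[0.0341, 0.7402, -0.6715, 1.0172], [0.9994, -0.0212, 0.0274, -0.0195], [0.0061, -0.6721, -0.7405, 0.6548], [0.0, 0.0, 0.0, 1.0]]
ball 0.61 [299. 228.] [ 0.554 -0.038  0.061]
ball 0.6 [278. 175.] [ 0.367 -0.086  0.026]
ball 0.5 [308. 168.] [ 0.349 -0.016  0.03 ]
plug 0.48 [273. 224.] [ 0.544 -0.087  0.064]
dispenser 0.86 [284. 259.] [ 0.615 -0.065  0.048]
paddle_left 0.77 [337. 194.] [0.488 0.041 0.085]
paddle_right 0.71 [248. 184.] [ 0.452 -0.141  0.084]
tray 0.55 [291. 214.] [ 0.528 -0.052  0.075]
lid_left 0.6 [299. 207.] [ 0.53  -0.036  0.097]
lid_left 0.51 [176. 224.] [ 0.523 -0.285  0.046]
lid_right 0.59 [274. 203.] [ 0.521 -0.085  0.101]
mug 0.82 [360. 269.] [0.647 0.071 0.059]
mug 0.43 [209. 263.] [ 0.614 -0.206  0.041]
measuring_cup 0.6 [207. 263.] [ 0.619 -0.208  0.047]
top [[433.31343986392073, 0.0, 323.4170229573604], [0.0, 433.31343986392073, 199.09638709705283], [0.0, 0.0, 1.0]] [[0.0144, -0.9939, 0.1097, 0.4166], [-0.9998, -0.0127, 0.0158, 0.0104],
[... 218 characters left out ...]
537 -0.09   0.062]
dispenser 0.9 [360. 186.] [ 0.575 -0.065  0.042]
dispenser 0.43 [450. 219.] [ 0.488 -0.278  0.098]
paddle_left 0.67 [319. 218.] [0.487 0.036 0.083]
paddle_right 0.67 [391. 233.] [ 0.453 -0.137  0.088]
paddle_right 0.52 [453. 220.] [ 0.483 -0.278  0.122]
tray 0.29 [349. 196.] [ 0.544 -0.036  0.068]
lid_left 0.69 [349. 205.] [ 0.523 -0.038  0.043]
lid_right 0.68 [368. 205.] [ 0.52  -0.082  0.099]
lid_right 0.67 [351. 204.] [ 0.523 -0.041  0.076]
lid_right 0.39 [320. 219.] [0.484 0.035 0.087]
mug 0.56 [304. 175.] [0.606 0.082 0.004]
measuring_cup 0.63 [413. 183.] [ 0.587 -0.209  0.007]
jar 0.59 [370. 203.] [ 0.528 -0.09   0.064]
jar 0.58 [448. 221.] [ 0.484 -0.276  0.094]
1.2
```

```bash
python3 - <<'E'
import cv2
a=cv2.imread("pics/scene0.png");b=cv2.imread("pics/top0.png")
cv2.imwrite("pics/s1.png",cv2.resize(a[130:330,150:420],None,fx=2.9,fy=2.9,interpolation=2))
cv2.imwrite("pics/t1.png",cv2.resize(b[130:310,250:490],None,fx=3.3,fy=3.3,interpolation=2))
E
```

```text
(no output)
```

View pics/s1.png

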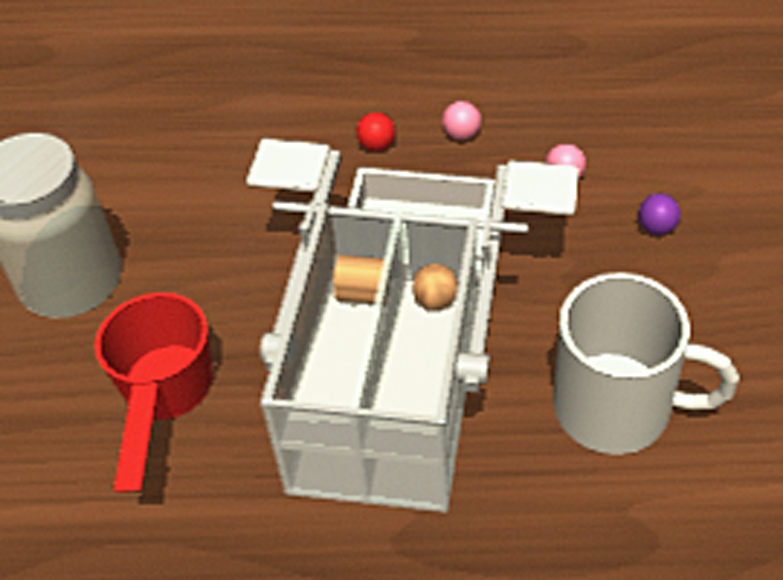

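View pics/t1.png

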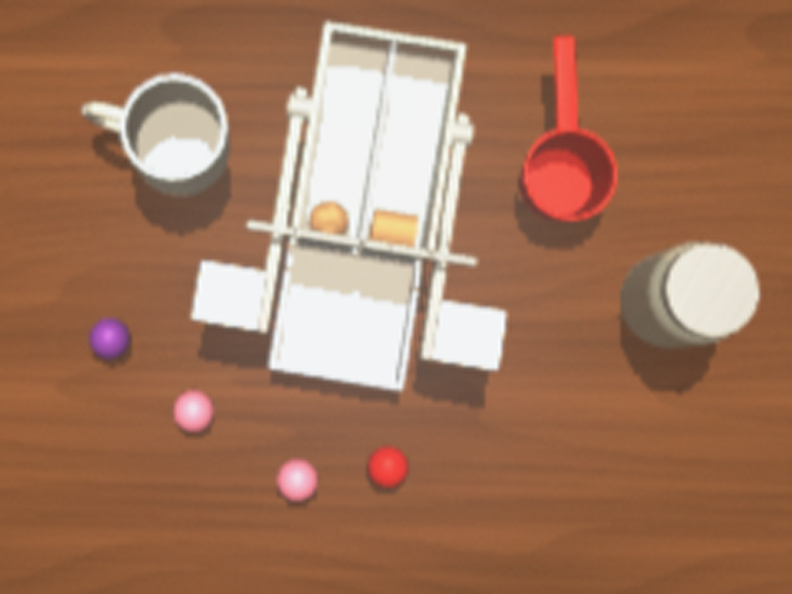

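The ball is in the left (+y) chute: in the scene crop it's at about (434,287), with the barrel to its right-chute side at (358,280). In the top crop the ball is at (328,217). The left paddle is near (0.487, 0.038, 0.085) in both views, so I'm moving above it now.

```bash
cat > h.py <<'E'
from cell import robot
import numpy as np, cv2
from scipy.spatial.transform import Rotation as R
yaw=-0.195
X=np.array([np.cos(yaw),np.sin(yaw),0]);Y=np.array([-np.sin(yaw),np.cos(yaw),0])
T=np.array([0.487,0.039,0])-0.004*X+0.004*Y   # press point
def q(y): # tool x down, tool y along direction y
    M=np.column_stack([[0,0,-1],y,np.cross([0,0,-1],y)]); a=R.from_matrix(M).as_quat(); return a[[3,0,1,2]]
def at(z,dx=0): return T+dx*X+np.array([0,0,z])
def pic(n,f):
    c=robot.camera(n); cv2.imwrite("pics/"+f,c["img"][:,:,::-1]); return c
E
python3 - <<'E'
from h import *
print(robot.current_eef_rot())
robot.move_gripper(0.0)
best=[]
for s in (1,-1):
    o=q(s*Y); j=robot.inverse_kinematics(at(0.2),o); print(s,o,j)
    if j is not None: best.append((abs(j[5]),s))
s=min(best)[1]; open("s.txt","w").write(str(s))
robot.reach(at(0.2),q(s*Y))
print(robot.current_position(),robot.current_time_s(),robot.current_ft_force())
robot.servo_line(at(0.105),speed=0.1)
print(robot.current_position(),robot.current_time_s(),robot.current_ft_force())
pic("scene","s2.png");pic("top","t2.png")
a=cv2.imread("pics/s2.png");b=cv2.imread("pics/t2.png")
cv2.imwrite("pics/st2.png",np.hstack([cv2.resize(a[110:290,200:400],None,fx=2,fy=2),cv2.resize(b[130:310,250:450],None,fx=2,fy=2)]))
E
```

```text
[-0.15804444 -0.68921365 -0.15803938  0.68922425]
1 [ 0.70374848  0.06883373  0.70374848 -0.06883373] [ 3.87951847e-02 -7.57816527e-02  2.03289729e+00 -4.44089210e-16
  1.18447702e+00 -1.33700114e+00]
-1 [-0.06883373  0.70374848 -0.06883373 -0.70374848] [ 3.87951847e-02 -7.57816527e-02  2.03289729e+00 -4.44089210e-16
  1.18447702e+00  1.80459151e+00]
[0.48417749 0.04308152 0.20011712] 4.3833 [ 0.11942264 -0.62374785 -0.38351148]
[0.48457827 0.04373139 0.10572513] 5.4833 [0.41260509 0.10035386 0.33777433]
```

View pics/st2.png

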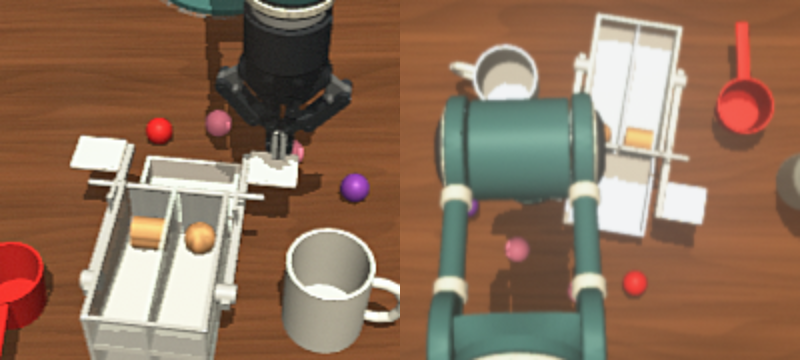

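The scene view shows the fingertip centred above the left paddle at about (275,155), with nothing in its way. I'll press in small steps and watch the force.

```bash
python3 - <<'E'
from h import *
robot.servo_line(at(0.088),speed=0.05)
z=0.088
f0=robot.current_ft_force()
for z in np.append(np.arange(0.080,0.051,-0.008),np.arange(0.050,0.040,-0.002)):
    robot.servo_line(at(z,0.003*(0.085-z)/0.04),speed=0.04)
    f=robot.current_ft_force(); p=robot.current_position()
    print(round(z,4),np.round(p,4),np.round(f,2),robot.current_time_s())
    if f[2]>12: break
robot.hold(0.5)
print(robot.current_ft_force(),robot.current_position())
a=pic("scene","s3.png")["img"];b=pic("top","t3.png")["img"]
for n in("scene","top"):
  for d in robot.spot_point(n,"ball")[:5]: print(n,d)
w=lambda i:i[:,:,::-1]
cv2.imwrite("pics/st3.png",np.hstack([cv2.resize(w(a)[110:290,200:400],None,fx=2,fy=2),cv2.resize(w(b)[130:310,250:450],None,fx=2,fy=2)]))
print(robot.current_time_s())
E
```

```text
0.08 [0.4841 0.0436 0.0797] [ 0.5  -1.06  0.2 ] 6.425
0.072 [0.4846 0.0435 0.0716] [-0.43  0.71  0.87] 6.775
0.064 [0.4854 0.0434 0.0639] [-1.85  0.16  3.51] 7.125
0.056 [0.4862 0.0433 0.0561] [-1.15  0.6   4.23] 7.475
0.05 [0.487  0.0432 0.0504] [ 0.33 -0.25  4.83] 7.775
0.048 [0.4873 0.0431 0.0485] [ 1.59 -0.24  4.59] 8.025
0.046 [0.4876 0.0431 0.0466] [1.29 0.06 4.66] 8.275
0.044 [0.4879 0.0431 0.0458] [-3.12 -0.56 13.92] 8.525
[-2.52392846 -0.33164846 13.7621068 ] [0.48789426 0.04308965 0.0458114 ]
scene {'uv': [278.3, 175.5], 'score': 0.72}
scene {'uv': [307.1, 170.7], 'score': 0.58}
scene {'uv': [373.7, 204.7], 'score': 0.48}
scene {'uv': [301.3, 207.3], 'score': 0.37}
top {'uv': [307.7, 254.0], 'score': 0.64}
top {'uv': [367.5, 272.9], 'score': 0.53}
9.225
```

View pics/st3.png

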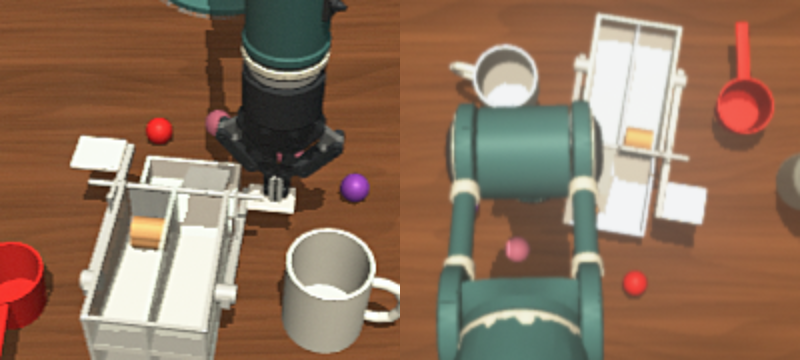

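The lever is on its stop (about 14 N), the left chute is empty, and the barrel is still in place at about (147,232). The ball is hidden behind the lid and the arm, so I'll hold and check with the wrist camera.

```bash
python3 - <<'E'
from h import *
robot.hold(1.0)
c=pic("wrist","w3.png"); a=pic("top","t4.png")["img"]; s=pic("scene","s4.png")["img"]
for n in("wrist","scene","top"):
  for d in robot.silhouettes(n,"ball")[:5]: print(n,d["rect"],d["score"])
w=lambda i:i[:,:,::-1]
cv2.imwrite("pics/st4.png",np.hstack([cv2.resize(w(s)[130:250,250:360],None,fx=3.3,fy=3.3),cv2.resize(w(a)[180:300,310:420],None,fx=3.3,fy=3.3)]))
print(robot.current_time_s())
E
```

```text
wrist [198.3, 199.7, 52.3, 51.8] 0.97
wrist [457.2, 154.6, 53.5, 58.6] 0.68
wrist [175.4, 27.1, 51.1, 53.3] 0.62
wrist [329.4, 75.1, 58.6, 60.6] 0.59
scene [306.6, 169.4, 12.0, 13.3] 0.66
scene [278.6, 176.1, 13.7, 10.9] 0.53
scene [377.8, 203.3, 14.2, 12.2] 0.49
top [367.2, 273.6, 10.9, 13.2] 0.51
10.525
```

View pics/w3.png

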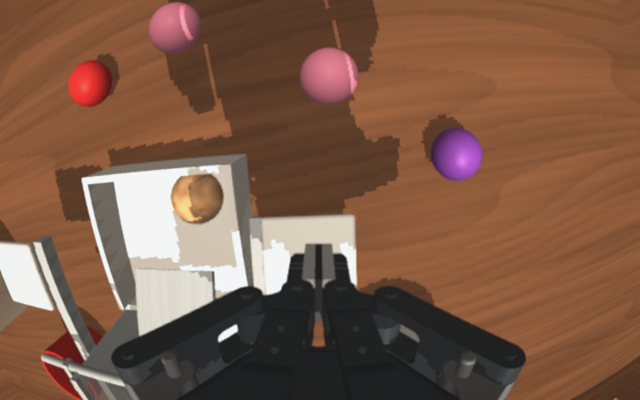

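View pics/st4.png

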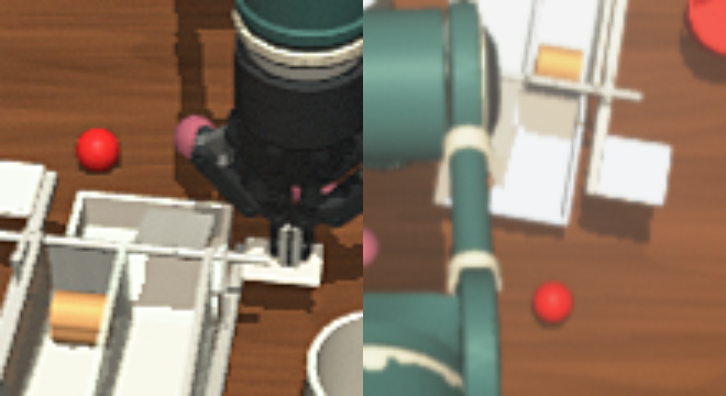

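The wrist view shows the cork ball at rest at the tray's front wall (198,200), clear of the open lid. Next I'll ease the lever up slowly.

```bash
python3 - <<'E'
from h import *
for z in (0.06,0.075,0.093):
    robot.servo_line(at(z,max(0,0.003*(0.085-z)/0.04)),speed=0.010)
    print(z,np.round(robot.current_position(),4),np.round(robot.current_ft_force(),2),robot.current_time_s())
robot.hold(0.3)
c=pic("wrist","w5.png")
robot.servo_line(at(0.2),speed=0.1)
s=robot.current_joint_positions()
robot.set_joints([s[0]+0.7]+list(s[1:]))
s=pic("scene","s5.png")
robot.spot_point("scene","paddle_left")
a=pic("top","t5.png")
for n,c in (("scene",s),("top",a)):
  for k in("paddle_left","paddle_right","ball","plug"):
    for d in robot.spot_point(n,k)[:4]:
      u,v=d["uv"]; zz=c["range_z"][int(v),int(u)]
      p=c["extrinsics"]@np.append(zz*np.linalg.inv(c["mtx"])@[u,v,1],1)
      print(n,k,round(d["score"],2),np.round([u,v]),np.round(p[:3],3))
w=lambda i:i["img"][:,:,::-1]
cv2.imwrite("pics/st5.png",np.hstack([cv2.resize(w(s)[130:310,180:380],None,fx=2,fy=2),cv2.resize(w(a)[130:310,250:450],None,fx=2,fy=2)]))
print(robot.current_time_s())
E
```

```text
0.06 [0.4856 0.0434 0.0599] [ 1.24 -0.02  2.91] 12.2833
0.075 [0.4846 0.0436 0.075 ] [ 1.37 -1.6   3.17] 13.9417
0.093 [0.4838 0.0437 0.093 ] [-0.19  1.01  0.73] 15.8917
scene paddle_left 0.59 [337. 196.] [0.49  0.041 0.084]
scene paddle_right 0.77 [247. 187.] [ 0.46  -0.143  0.082]
scene ball 0.7 [308. 170.] [ 0.354 -0.018  0.028]
scene ball 0.66 [278. 176.] [ 0.369 -0.087  0.025]
scene ball 0.59 [345. 188.] [0.468 0.058 0.084]
scene ball 0.57 [378. 203.] [0.463 0.133 0.028]
scene plug 0.8 [274. 226.] [ 0.547 -0.085  0.063]
top paddle_left 0.74 [318. 218.] [0.487 0.039 0.084]
top paddle_left 0.27 [453. 218.] [ 0.49  -0.281  0.119]
top paddle_right 0.74 [392. 233.] [ 0.453 -0.141  0.083]
top paddle_right 0.35 [362. 186.] [ 0.566 -0.066  0.094]
top paddle_right 0.25 [350. 203.] [ 0.523 -0.037  0.097]
top ball 0.64 [285. 231.] [0.456 0.125 0.03 ]
top ball 0.64 [367. 270.] [ 0.36  -0.086  0.031]
top ball 0.64 [360. 185.] [ 0.577 -0.067  0.038]
top ball 0.57 [320. 220.] [0.482 0.036 0.085]
top plug 0.6 [372. 202.] [ 0.53  -0.094  0.063]
19.2667
```

View pics/st5.png

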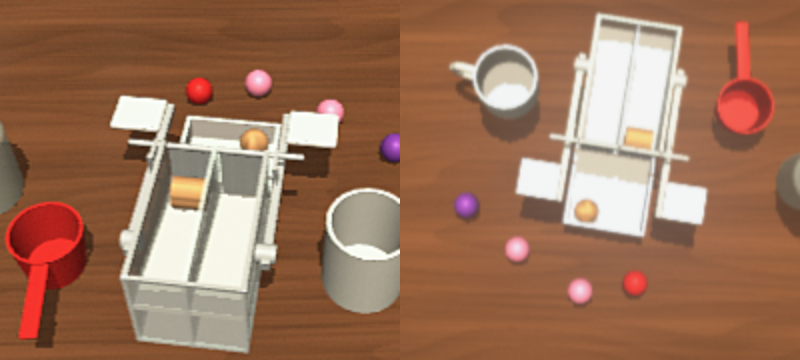

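View pics/w5.png

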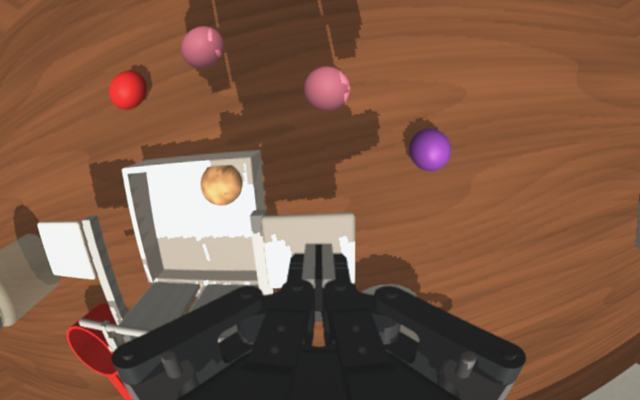

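In both views the ball is in the front of the tray (top crop at 586,210), the paddles are back at about 84 mm, the barrel is behind its lid, and the arm is clear. I'm handing the job in.

```bash
python3 - <<'E'
from h import *
robot.hold(0.5); print(np.round(robot.current_ft_force(),2)); robot.sign_off()
E
```

```text
[-0.43 -0.61 -0.05]
the job is handed in; nothing more can be done
```

I pressed the left paddle, where the ball was waiting, down to its stop with the shut fingertips; the stop showed as a jump to about 14 N. I held it until the wrist camera showed the ball in the tray. Then I eased the lever up at about 10 mm/s (about 5 s for the stroke), moved clear and handed the job in at about 20 s.

- **Levers and lids:** both paddles read 82–84 mm high in the last pictures (85 mm at rest), so I take both lids as shut. I had no direct reading of lever angle or speed; the slow rise is why I expect no slam.
- **Ball:** it lies in the front of the tray in both the scene and top views. The networks did not pick out the cork ball in those last two pictures, so I placed it there by eye.
- **Barrel cork:** it is still behind its own lid.
- **Bystanders:** the mug and measuring cup look unmoved. The jar is only partly in the last cropped views, but the arm went nowhere near it at low height.
- **Contact:** the final force reading was under 1 N, with the arm clear of everything.

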